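# Hold the roll holder's sprung arm open at the face-painting table

### The arm

A 6-joint arm with a two-finger parallel gripper is mounted at the origin on the work surface. World frame = base frame: x ahead of the robot, y to its left, z up, the work surface at z = 0. Lengths are in m, angles in degrees, forces in N, time in s.
With the tool pointing down it reaches from about 0.4 to 0.825 m from the base axis. Payload 7 kg.
Tool frame: the origin (TCP) lies between the finger pads; the fingertips stand ctrl.nose_length ahead of it and the grasp point (between the pads) lies 2 mm behind it (ctrl.nose_length is the distance from the TCP to the fingertips, in m); z points along the fingers, y is the line along which they close (so a half turn about z gives the same grasp; the last joint's range is limited). The gripper opens to 88 mm and grips with 3 to 60 N. Pads are 19 mm wide; open, the fingers measure 130 mm over their backs; the gripper's body (78 mm by 193 mm) begins 47 mm behind the grasp point.
Start: joints at [79.704, 20.546, 0.682, 0, -70.136, -16.507], TCP at [0.304, 0.602, 0.208] pointing down, gripper open.
Joint ranges: [-176.03, 176.03], [-82.01, 121.73], [-58.28, 71.71], [-173.87, 95.51], [-174.79, -0.11], [-173.66, 173.66]. Speed limits (degrees/s): [136.94, 136.94, 172.46, 180, 180, 180].

### API

Orientations are given as [roll, pitch, yaw] about the fixed x, y, z axes, in that order (R = Rz(yaw) Ry(pitch) Rx(roll)).
In Python, from plant import ctrl gives the robot as it stands.
- The arm moves only by the tool apply_moves, never from a script. Its argument "commands" is a list of rows, each a list of 3 entries, a list of its own where there are three numbers: the shift along the world's x, y, z in cm, then the turn about the world's z in rad, then the closure, from 0 (fully open) to 1 (shut). In form: [[[x, y, z], turn, jaw], ...]. A call has 1 to 20 rows; each row is the pose to reach, as a shift and turn from the pose commanded when the call began; what a row does not reach only later rows make up. A row lasts 1/12 s, in which the tool goes at most 41.7 mm and 7.16 degrees, less where a joint would pass 70% of its speed; a pose out of reach is approached as far as the arm can. A call with a gripper value outside its range is refused whole. The fingers move at their own pace and stop on an object; the grip force is fixed at half the most. Time passes only in rows, so rows that repeat a pose let the fingers close. It gives the time, the measured TCP pose, the force, the opening and the grip force at its end, in the units of the state.
- ctrl.get_obs(): the state, without advancing time (a new reading comes with each control period).
- ctrl.snapshot(name): name is "scene" or "top"; returns a dict with "img" (400x640x3 uint8, red, green, blue), "fx", "fy", "cx", "cy" (pixels), "dist_coeffs" ([k1, k2, p1, p2, k3] as OpenCV has them; the pictures are not rectified), "T" (4x4, takes a point from camera to world coordinates). Camera axes: x right, y up, looking along -z (the intrinsics and any distortion apply to the point x, -y, -z); pixel columns grow to the right and rows downward; lengths in m; the calibration is good to about 2 mm. A picture is of the moment at which its call begins. There is no depth.
- ctrl.close_job(): hands the job in; it is judged then, once.
Trained networks look in a picture, given as the dict that the camera call returned (one of the last four; its "shot" number tells which), for a name from the list of things; names that differ only in an ending like _2 or _b are one class to them, and where a whole thing is asked for, a point or a joint stands for the part that bears it (a point fixed in the world has none). Each returns a list of dicts, best first, with "score" (0 to 1); they miss things now and then, are a little off and sometimes report something else, mostly with a low value. They report only what shows in the picture. A call takes as long as a camera call. They do not tell look-alikes from the thing itself.
- ctrl.search_frame(picture, target): "at" ([column, row] in pixels, amid what is visible of it).
- ctrl.spot_point(picture, target): "at" ([column, row] in pixels: a listed point, or the origin of a listed thing).
The state is a dict: "clock": time; "joint_pos": joint angles; "qvel": joint speeds; "tau": joint torques, N m; "tool_pos": TCP position; "orientation": TCP orientation; "force": force on the tool from outside, world axes, zero at the start; "moment": the same for the moment, N m; "opening": finger opening in m; "gripper_force": force on a finger pad.
Only numpy, scipy, OpenCV 4.12 (cv2) and the standard library are available. Lean on these libraries where they do the work, as an engineer would, in place of code of your own. Each camera call takes 0.05 s, during which the arm holds its last target. There are 200 camera calls.

### The job

A helper wants to lift the paper roll off its holder. First swing the lamp arm away from above the roll until the lamp head hangs over the middle of the open paint case, where it stays by itself. Then turn the holder's sprung side arm away from the roll as far as it goes, right against its stop, and finish still holding it there; leave the roll on its spindle and disturb nothing else on the table.

Things in the scene. Friction and masses are not known exactly. Their poses are not given: they have to be found in the camera images.
- lamp_hinge (a point): the point on the lamp's upright post (18 mm thick, on a black round foot 140 mm across, fixed to the table, post top 260 mm high) about which the lamp's level arm swings, 236 mm above the table; the axis is vertical
- lamp_knob (a point): top centre of the black upright finger knob on the lamp head: a round stub 16 mm in diameter, free from 242 to 292 mm above the table (40 mm wide collar below). It stands on the centre of the white disc-shaped lamp head (110 mm diameter, underside 208 mm, top 230 mm high), 240 mm from the hinge axis; a level bar 14 mm wide, top at 242 mm, joins head and post
- lamp_arm (a joint): swing of the lamp arm, rad: about 0 when it points from the post towards the robot, growing clockwise seen from above (towards the robot's left, +y); limits -1.6 and 1.6. It starts near -1, over the roll. The joint is stiff (about 2 N at the knob moves it) and stays where it is left
- case: open black paint case with compartments and a lid standing at its far side; 130 x 170 mm, walls 50 mm high, lid edge up to 120 mm high; fixed; origin at the centre of its underside. It lies to the left (+y) of the lamp post, 213 to 270 mm from the hinge axis, so the lamp head can swing over it to within 30 mm of its centre
- holder: steel roll holder fixed to the table: round base 156 mm across, 12 mm high, with a 30 mm spindle up to 118 mm high; origin at the underside centre, on the spindle's axis. In its frame the side arm's pivot is at (-85, 85) mm, the arm's upright rod at (-60, 0) mm closed and about (-155, 31) mm at the stop; a stop pin 44 mm high stands by the pivot
- side_pivot (a point): point on the vertical pivot axis of the holder's side arm, 152 mm above the table (the pivot boss itself, wrapped in a coil spring, is only 48 mm high)
- side_grip (a point): point on the axis of the side arm's upright rod, 152 mm above the table, in the black rubber grip sleeve: round, 14 mm in diameter, from 118 to 172 mm high, standing above the top of the roll. Below it is the bare rod, 10 mm, and a dark flat link at 35 mm height, leading to the pivot 89 mm away
- side_arm (a joint): turn of the sprung side arm, rad: 0 closed, with its rod 3 mm from the side of the roll; grows clockwise seen from above (the rod leaving the roll, at first about towards the holder's -x) up to the stop at 1.2. The spring always drives it back to 0: about 3 N at the grip when closed, 8 N at the stop; let go, it snaps back
- roll: white paper roll standing loose on the holder's spindle: 104 mm diameter, 40 mm hole, 98 mm high, top at 110 mm; origin at its underside centre
- brush_pot: grey pot with brushes, loose, 68 mm wide, 173 mm high with the brushes; origin at its underside centre
- wallets: stack of four white stencil wallets, loose, 130 x 190 x 32 mm; origin at its underside centre
- paint_jar: small closed jar, loose, 48 mm diameter, 50 mm high; origin at its underside centre
Mind the look-alikes: they are no part of the job. Leave any blue look-alike of the holder alone.

How it is judged (in metres and radians):
On the way, in this order (a step that is already met when the one before it is completed fails the run):
1. the lamp head hangs still over the middle of the paint case, the side arm not yet turned (horizontal distance between lamp_knob and case below 0.05 m and velocity of joint lamp_arm between -0.1 and 0.1 rad/s and value of joint side_arm below 0.3 rad), for 0.3 s.
2. the side arm is turned against its stop by the fingers (value of joint side_arm above 1.12 rad and contact force between the fingers and holder above 2 N), for 0.3 s.
At the end, for the whole second after the job is handed in: The fingers hold the side arm within 0.08 rad of its stop (more than 2 N on it) through the last second; the lamp, touched by nothing, has its head centre within 50 mm horizontally of the paint case's centre; the roll stands on the spindle, seated on the base (all of step 2 and horizontal distance between lamp_knob and case below 0.05 m and contact force between anything else and lamp below 0.5 N and horizontal distance between roll and holder below 0.015 m and z of roll in the frame of holder below 0.02 m and angle between roll's own z axis and vertical below 0.1 rad); the arm keeps its last pose, push and grip.
It fails at once if the brush pot is shifted more than 30 mm or tipped (distance of brush_pot from where it was at the start of the episode above 0.03 m or angle between brush_pot's own z axis and vertical above 0.4 rad).
It fails at once if the stencil wallets are shifted more than 30 mm (distance of wallets from where it was at the start of the episode above 0.03 m).
It fails at once if the paint jar is shifted more than 30 mm or tipped (distance of paint_jar from where it was at the start of the episode above 0.03 m or angle between paint_jar's own z axis and vertical above 0.4 rad).
It fails at once if the roll comes off the spindle (distance of roll from where it was at the start of the episode above 0.04 m).
It also fails if it takes over 58 s, if anything falls off the work surface, if the arm or the gripper's body presses on something with over 40 N, if the wrist force passes 120 N, or if a joint passes its speed limit or range.

## Working session

There is one attempt and no reset: what is moved stays moved. The work goes in short steps, Python scripts to look and compute and a tool call to move; the robot and the scene stay as the last step left them, time stands still between calls to the robot, and variables do not carry over. Pictures are saved under pics/ and viewed, at most 10 in all, crops included, and the job is handed in when it is done.

Besides the shell and the picture viewer there is one more tool, called after "Emit:" by a JSON object that holds its "fn" and its "kwargs". apply_moves: Moves the arm, as the interface text tells. Its arguments: {"type":"object","properties":{"commands":{"type":"array"}},"required":["commands"]}

```bash
mkdir -p pics; cat > h.py <<'E'
import numpy as np, cv2, json
from plant import ctrl
def ray(p,uv):
    K=np.array([[p["fx"],0,p["cx"]],[0,p["fy"],p["cy"]],[0,0,1.]])
    n=cv2.undistortPoints(np.array([[uv]],float),K,np.array(p["dist_coeffs"],float))[0,0]
    T=np.array(p["T"]); return T[:3,3],T[:3,:3]@np.array([n[0],-n[1],-1.])
def at_z(p,uv,z):
    o,d=ray(p,uv); return o+d*(z-o[2])/d[2]
def proj(p,P):
    T=np.array(p["T"]);c=T[:3,:3].T@(np.array(P)-T[:3,3]);K=np.array([[p["fx"],0,p["cx"]],[0,p["fy"],p["cy"]],[0,0,1.]])
    return cv2.projectPoints(np.array([[c[0],-c[1],-c[2]]]),np.zeros(3),np.zeros(3),K,np.array(p["dist_coeffs"],float))[0][0,0]
def tri(rs):
    A=np.zeros((3,3));b=np.zeros(3)
    for o,d in rs:
        d=d/np.linalg.norm(d);M=np.eye(3)-np.outer(d,d);A+=M;b+=M@o
    return np.linalg.solve(A,b)
def snap(n,f=None):
    p=ctrl.snapshot(n)
    if f: cv2.imwrite(f"pics/{f}.png",p["img"][:,:,::-1])
    return p
E
python3 - <<'E'
from h import *
np.set_printoptions(precision=3,suppress=True)
Z=dict(lamp_hinge=.236,lamp_knob=.292,case=0,holder=0,side_pivot=.152,side_grip=.152,roll=.012,brush_pot=0,wallets=0,paint_jar=0)
P={n:snap(n,n) for n in("scene","top")}
for t,z in Z.items():
    for n,p in P.items():
        for r in ctrl.spot_point(p,t)[:3]:
            print(t,n,np.round(r["at"]),round(r["score"],2),at_z(p,r["at"],z))
for n in P: print(n,np.array(P[n]["T"])[:3,3])
o=ctrl.get_obs();print(o["clock"],o["tool_pos"],o["orientation"],o["opening"],ctrl.nose_length)
E
```

```text
lamp_hinge scene [399. 210.] 0.92 [0.731 0.013 0.236]
lamp_hinge top [300. 114.] 0.95 [0.728 0.013 0.236]
lamp_hinge top [389. 138.] 0.51 [ 0.647 -0.221  0.236]
lamp_knob scene [305. 226.] 0.68 [ 0.63  -0.212  0.292]
lamp_knob top [387. 137.] 0.67 [ 0.63  -0.206  0.292]
case scene [386. 205.] 0.58 [0.57  0.222 0.   ]
case top [372. 174.] 0.74 [ 0.614 -0.202  0.   ]
case top [243. 190.] 0.72 [0.583 0.208 0.   ]
holder scene [307. 294.] 0.83 [ 0.606 -0.197  0.   ]
holder scene [185. 249.] 0.75 [ 0.22  -0.313  0.   ]
holder top [420. 296.] 0.71 [ 0.229 -0.318  0.   ]
holder top [368. 176.] 0.64 [ 0.606 -0.191  0.   ]
side_pivot top [399. 331.] 0.84 [ 0.148 -0.22   0.152]
side_pivot top [348. 192.] 0.8 [ 0.525 -0.11   0.152]
side_grip scene [165. 200.] 0.62 [ 0.162 -0.299  0.152]
side_grip scene [310. 295.] 0.45 [ 0.69  -0.272  0.152]
side_grip scene [365. 180.] 0.43 [0.545 0.13  0.152]
side_grip top [433. 317.] 0.58 [ 0.179 -0.311  0.152]
side_grip top [379. 181.] 0.54 [ 0.553 -0.198  0.152]
roll scene [304. 296.] 0.79 [ 0.609 -0.214  0.012]
roll top [369. 175.] 0.6 [ 0.608 -0.193  0.012]
brush_pot scene [370. 180.] 0.86 [0.455 0.289 0.   ]
brush_pot top [213. 232.] 0.69 [0.452 0.304 0.   ]
wallets scene [315. 211.] 0.92 [0.412 0.055 0.   ]
wallets top [288. 242.] 0.98 [0.41  0.073 0.   ]
paint_jar scene [215. 303.] 0.64 [ 0.439 -0.379  0.   ]
paint_jar scene [400. 209.] 0.37 [0.617 0.236 0.   ]
paint_jar top [432. 226.] 0.64 [ 0.438 -0.376  0.   ]
scene [ 1.11  -0.695  1.003]
top [ 0.267 -0.014  1.317]
1.1 [0.304 0.602 0.208] [-179.997    0.002  -26.804] 0.08759430905857371 0.017
```

View pics/scene.png

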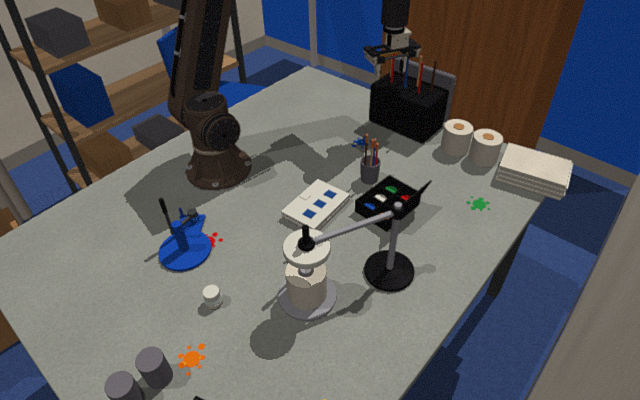

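View pics/top.png

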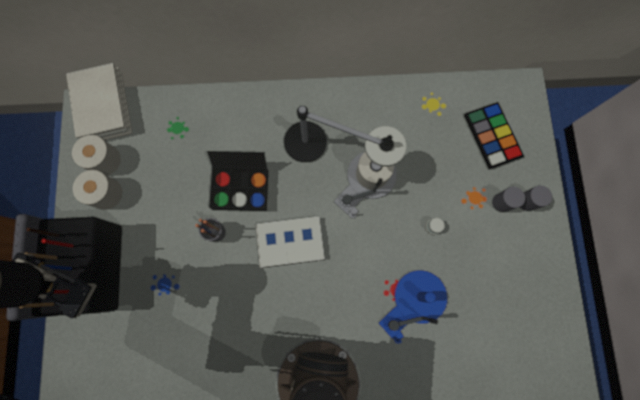

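The wide views show the grey holder at about (368,176) in the top picture. The lamp head is above it, with its knob at (387,137) and the post top at (300,112). The paint case is at (240,183), and the blue look-alike at (420,296) is to be left alone. The two cameras agree to within 6 mm for the hinge and knob, and the 0.243 m radius fits the given 240 mm.

I'll lift first, then go over the knob.

Emit:
{"fn": "apply_moves", "kwargs": {"commands": [[[0, 0, 4], 0, 0], [[0, 0, 8], 0, 0], [[0, 0, 12], 0, 0], [[0, 0, 16], 0, 0], [[0, 0, 19], 0, 0], [[1.5, -4, 19], -0.1, 0], [[3, -7.5, 19], -0.2, 0], [[4.5, -11, 19], -0.3, 0], [[6, -14.5, 19], -0.4, 0], [[7.5, -18, 19], -0.5, 0], [[9, -21.5, 19], -0.6, 0], [[10.5, -25, 19], -0.7, 0], [[12, -28.5, 19], -0.8, 0], [[13.5, -32, 19], -0.9, 0], [[15, -35.5, 19], -1.0, 0], [[16.5, -39, 19], -1.1, 0], [[18, -42.5, 19], -1.2, 0], [[19, -46, 19], -1.3, 0], [[20.5, -49.5, 19], -1.35, 0], [[22, -53, 19], -1.35, 0]]}}

```text
clock: 2.77
tool_pos: [0.5245, 0.0706, 0.3989]
orientation: [-179.9, 0.0, -104.3]
force: [0.4, 1.0, -1.2]
opening: 0.0873
gripper_force: 0.0
```

```bash
python3 - <<'E'
from h import *
np.set_printoptions(precision=3,suppress=True)
P={n:snap(n) for n in("scene","top")}
for t in("lamp_knob","lamp_hinge","case","side_grip","holder"):
    R=[]
    for n,p in P.items():
        rr=ctrl.spot_point(p,t)[:3]
        for r in rr: print(t,n,np.round(r["at"]),round(r["score"],2))
        if rr: R.append(ray(p,rr[0]["at"]))
    if len(R)==2: print(" tri",tri(R))
o=ctrl.get_obs();print(o["clock"],o["tool_pos"],o["orientation"],o["joint_pos"],o["force"])
p=P["top"]; im=p["img"][120:230,180:300,::-1]
cv2.imwrite("pics/case.png",cv2.resize(im,None,fx=5,fy=5,interpolation=cv2.INTER_CUBIC))
E
```

```text
lamp_knob scene [306. 226.] 0.82
lamp_knob top [390. 139.] 0.71
lamp_knob top [369. 176.] 0.71
 tri [ 0.627 -0.211  0.289]
lamp_hinge scene [400. 211.] 0.95
lamp_hinge top [302. 117.] 0.82
lamp_hinge top [432. 227.] 0.35
 tri [0.729 0.012 0.229]
case scene [387. 208.] 0.94
case top [248. 188.] 0.75
 tri [0.586 0.195 0.012]
side_grip scene [164. 202.] 0.77
side_grip top [379. 182.] 0.81
side_grip top [435. 320.] 0.58
 tri [ 0.448 -0.283  0.353]
holder scene [184. 249.] 0.65
holder scene [306. 294.] 0.55
holder top [417. 298.] 0.97
holder top [366. 174.] 0.9
 tri [ 0.221 -0.313 -0.002]
3.3667 [0.524 0.073 0.398] [-179.993    0.007 -104.064] [ 29.203   2.826   2.211  -0.001 -89.375 -43.267] [-0.134  0.057  0.089]
```

View pics/case.png

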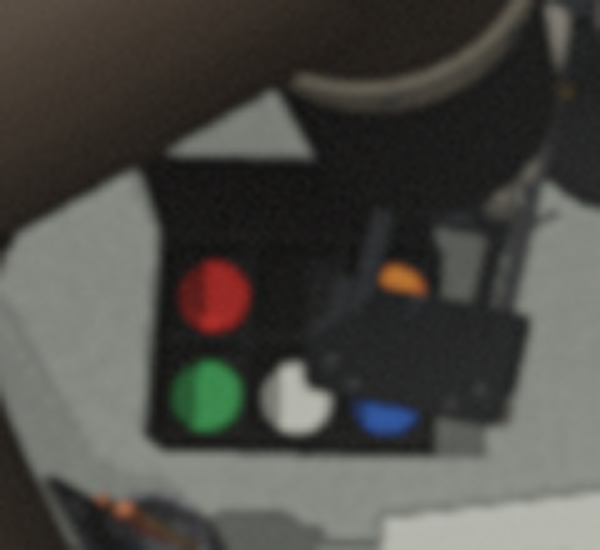

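The crop shows the case's near edge at about row 210 and its left and right edges at columns 210 and 267. The red, green and white pans are visible. I'll work out the case centre from these edges and go on to the knob.

```bash
python3 - <<'E'
from h import *
np.set_printoptions(precision=3,suppress=True)
p=snap("top")
br=at_z(p,[267.2,210.2],0);print("near-right bottom",br,"left top",at_z(p,[209.5,207],.05))
print("centre",br+[.065,.085,0])
E
```

```text
near-right bottom [0.513 0.134 0.   ] left top [0.522 0.302 0.05 ]
centre [0.578 0.219 0.   ]
```

Emit:
{"fn": "apply_moves", "kwargs": {"commands": [[[1, -4, 0], 0, 0], [[2, -8, 0], 0, 0], [[4, -11.5, 0], 0, 0], [[5.5, -15, 0], 0, 0], [[7, -18.5, 0], 0, 0], [[8.5, -22, 0], 0, 0], [[10, -25.5, 0], 0, 0], [[10.4, -28.1, 0], 0, 0], [[10.4, -28.1, 0], 0, 0], [[10.4, -28.1, -3], 0, 0], [[10.4, -28.1, -6], 0, 0], [[10.4, -28.1, -6], 0, 0]]}}

```text
clock: 4.42
tool_pos: [0.6261, -0.2072, 0.3317]
orientation: [179.4, 0.0, -104.2]
force: [-0.6, 0.3, -1.6]
opening: 0.0875
gripper_force: 0.0
```

```bash
python3 - <<'E'
from h import *
p=snap("scene","s2"); im=p["img"][130:330,200:440,::-1]
cv2.imwrite("pics/s2.png",cv2.resize(im,None,fx=3,fy=3,interpolation=cv2.INTER_CUBIC))
print(ctrl.get_obs()["tool_pos"],proj(p,[.628,-.209,.292]))
E
```

```text
[ 0.6269225  -0.20786963  0.33530019] [305.47732465 224.76752147]
```

View pics/s2.png

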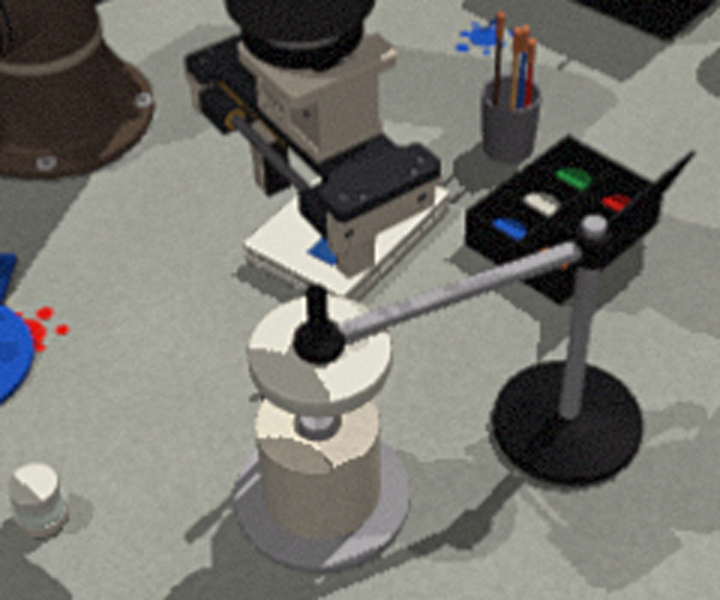

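The open fingers straddle the knob (crop (318,290)), and its top projects where it shows. Next: lower and close to a loose cage.

Emit:
{"fn": "apply_moves", "kwargs": {"commands": [[[0.1, -0.1, -3], 0, 0], [[0.1, -0.1, -5], 0, 0], [[0.1, -0.1, -6.8], 0, 0], [[0.1, -0.1, -6.8], 0, 0.3], [[0.1, -0.1, -6.8], 0, 0.5], [[0.1, -0.1, -6.8], 0, 0.7], [[0.1, -0.1, -6.8], 0, 0.72], [[0.1, -0.1, -6.8], 0, 0.72], [[0.1, -0.1, -6.8], 0, 0.72], [[0.1, -0.1, -6.8], 0, 0.72]]}}

```text
clock: 5.3
tool_pos: [0.6296, -0.2096, 0.2711]
orientation: [-179.9, 0.0, -104.2]
force: [0.1, -0.8, 0.4]
opening: 0.0465
gripper_force: 0.0
```

```bash
python3 - <<'E'
from h import *
p=snap("scene"); im=p["img"][160:290,240:400,::-1]
cv2.imwrite("pics/s3.png",cv2.resize(im,None,fx=4,fy=4,interpolation=cv2.INTER_CUBIC))
o=ctrl.get_obs();print(o["tool_pos"],o["opening"],o["force"],o["joint_pos"])
H=np.array([.729,.0125]);c=np.array([.578,.217]);d=c-H;print(np.hypot(*d))
a1=np.degrees(np.arctan2(d[1],d[0]))-360
t=np.array(o["tool_pos"][:2])-H;a0=np.degrees(np.arctan2(t[1],t[0]));r0=np.hypot(*t);print(a0,a1,r0)
n=20
for k in range(1,n+1):
    a=np.radians(a0+(a1-a0)*k/n);q=H+.241*np.array([np.cos(a),np.sin(a)])-o["tool_pos"][:2]
    print([round(100*q[0],1),round(100*q[1],1)],end=" ")
E
```

```text
[ 0.62947908 -0.20956252  0.27081205] 0.04268046183962332 [-0.26172177 -1.48065807 -0.02467661] [-1.60860153e+00  1.77366870e+01  4.67729778e+00  1.39316881e-03
 -7.69073701e+01 -1.25434462e+01]
0.25420710060893265
-114.14031116676072 -233.55834764870815 0.24334374298552827
[np.float64(-2.1), np.float64(1.4)] [np.float64(-4.2), np.float64(2.7)] [np.float64(-6.2), np.float64(4.3)] [np.float64(-8.0), np.float64(6.1)] [np.float64(-9.5), np.float64(8.0)] [np.float64(-10.9), np.float64(10.1)] [np.float64(-12.1), np.float64(12.4)] [np.float64(-13.0), np.float64(14.7)] [np.float64(-13.6), np.float64(17.1)] [np.float64(-14.0), np.float64(19.6)] [np.float64(-14.1), np.float64(22.1)] [np.float64(-14.0), np.float64(24.6)] [np.float64(-13.6), np.float64(27.1)] [np.float64(-13.0), np.float64(29.5)] [np.float64(-12.1), np.float64(31.9)] [np.float64(-11.0), np.float64(34.1)] [np.float64(-9.6), np.float64(36.3)] [np.float64(-8.1), np.float64(38.2)] [np.float64(-6.3), np.float64(40.0)] [np.float64(-4.4), np.float64(41.6)]
```

View pics/s3.png

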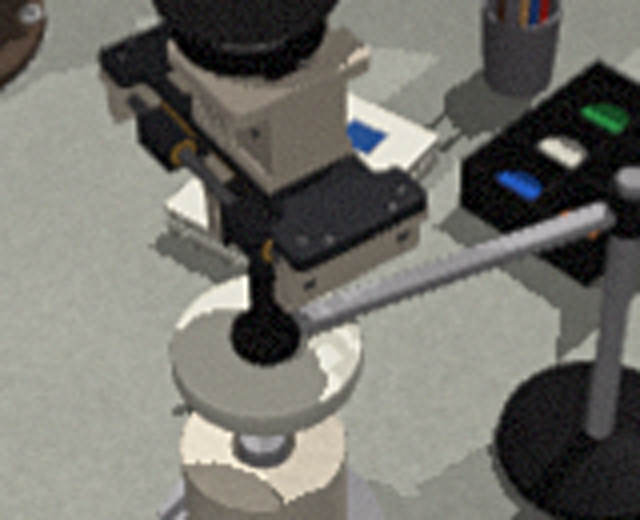

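The near finger is just behind and to the right of the knob (crop (262,285)), which fits the knob being between the pads. I'll finish closing and start the arc, turning the tool along with it.

Emit:
{"fn": "apply_moves", "kwargs": {"commands": [[[0, 0, 0], 0, 0.72], [[0, 0, 0], 0, 0.72], [[0, 0, 0], 0, 0.72], [[0, 0, 0], 0, 0.72], [[-1, 0.7, 0], -0.05, 0.72], [[-2.1, 1.4, 0], -0.09, 0.72], [[-3.2, 2, 0], -0.14, 0.72], [[-4.2, 2.7, 0], -0.18, 0.72], [[-5.2, 3.5, 0], -0.23, 0.72], [[-6.2, 4.3, 0], -0.28, 0.72], [[-7.1, 5.2, 0], -0.32, 0.72], [[-8, 6.1, 0], -0.37, 0.72], [[-8.8, 7, 0], -0.42, 0.72], [[-9.5, 8, 0], -0.46, 0.72], [[-10.2, 9, 0], -0.51, 0.72], [[-10.9, 10.1, 0], -0.56, 0.72], [[-11.5, 11.2, 0], -0.6, 0.72], [[-12.1, 12.4, 0], -0.65, 0.72], [[-12.5, 13.5, 0], -0.69, 0.72], [[-13, 14.7, 0], -0.74, 0.72]]}}

```text
clock: 7.02
tool_pos: [0.5003, -0.0622, 0.2709]
orientation: [-179.9, 0.1, -146.7]
force: [4.7, -1.3, -1.3]
opening: 0.0246
gripper_force: 1.6
```

```bash
python3 - <<'E'
from h import *
p=snap("scene"); 
o=ctrl.get_obs();print(o["tool_pos"],o["orientation"],o["opening"],o["force"],o["joint_pos"])
for r in ctrl.spot_point(p,"lamp_knob")[:2]: print(r,at_z(p,r["at"],.292))
E
```

```text
[ 0.4992193  -0.06086893  0.2709718 ] [-1.79967927e+02  1.18674353e-01 -1.46884287e+02] 0.024287035051620207 [-1.9425051   1.64476095 -1.42732009] [ 1.54626248e+01  1.89725037e+00 -1.47536990e+01 -5.66687422e-03
 -7.32262386e+01 -7.23453155e+01]
{'at': [309.7, 173.2], 'score': 0.62} [ 0.51698856 -0.07120526  0.292     ]
```

Emit:
{"fn": "apply_moves", "kwargs": {"commands": [[[-0.3, 1.2, 0], -0.05, 0.72], [[-0.6, 2.4, 0], -0.1, 0.72], [[-0.8, 3.7, 0], -0.15, 0.72], [[-1, 4.9, 0], -0.2, 0.72], [[-1.1, 6.1, 0], -0.25, 0.72], [[-1.1, 7.4, 0], -0.3, 0.72], [[-1.1, 8.7, 0], -0.35, 0.72], [[-1, 9.9, 0], -0.4, 0.72], [[-0.8, 11.2, 0], -0.45, 0.72], [[-0.6, 12.4, 0], -0.5, 0.72], [[-0.3, 13.6, 0], -0.55, 0.72], [[0, 14.8, 0], -0.6, 0.72], [[0.4, 16, 0], -0.65, 0.72], [[0.9, 17.2, 0], -0.7, 0.72], [[1.4, 18.3, 0], -0.75, 0.72], [[2, 19.4, 0], -0.8, 0.72], [[2.7, 20.5, 0], -0.85, 0.72], [[3.4, 21.6, 0], -0.9, 0.72], [[4.1, 22.6, 0], -0.95, 0.72], [[4.9, 23.5, 0], -1.0, 0.72]]}}

```text
clock: 8.78
tool_pos: [0.5489, 0.1716, 0.2704]
orientation: [-179.9, 0.0, 156.1]
force: [-0.9, -2.8, 0.8]
opening: 0.0248
gripper_force: 1.5
```

Emit:
{"fn": "apply_moves", "kwargs": {"commands": [[[0.9, 0.9, 0], -0.03, 0.72], [[1.8, 1.8, 0], -0.06, 0.72], [[2.8, 2.6, 0], -0.09, 0.72], [[3.7, 3.4, 0], -0.11, 0.72], [[3.7, 3.4, 0], -0.11, 0.72], [[3.7, 3.4, 0], -0.11, 0.72], [[3.7, 3.4, 0], -0.11, 0.72]]}}

```text
clock: 9.37
tool_pos: [0.5852, 0.2063, 0.2701]
orientation: [-180.0, -0.0, 149.9]
force: [0.2, 0.5, 0.4]
opening: 0.0244
gripper_force: 0.0
```

```bash
python3 - <<'E'
from h import *
P={n:snap(n,n+"b") for n in("scene","top")}
o=ctrl.get_obs();print(o["clock"],o["tool_pos"],o["orientation"],o["opening"],o["force"],o["joint_pos"])
for n,p in P.items():
  for t,z in(("lamp_knob",.292),("case",0),("side_grip",.152),("side_pivot",.152),("holder",0),("roll",.012)):
    for r in ctrl.spot_point(p,t)[:3]: print(n,t,np.round(r["at"]),round(r["score"],2),np.round(at_z(p,r["at"],z),3))
E
```

```text
9.4667 [0.58510857 0.20619167 0.27051823] [ 1.79980796e+02 -2.72220388e-03  1.49881034e+02] 0.02453214642194501 [-0.50271941 -0.2174868   0.71046531] [ 3.74148302e+01  1.35792985e+01 -1.01192266e+00 -1.01832814e-02
 -7.53920731e+01 -1.57531230e+02]
scene lamp_knob [396. 136.] 0.74 [0.593 0.197 0.292]
scene lamp_knob [308. 294.] 0.39 [ 0.754 -0.342  0.292]
scene case [388. 206.] 0.62 [0.58  0.223 0.   ]
scene side_grip [287. 244.] 0.54 [ 0.543 -0.193  0.152]
scene holder [306. 296.] 0.85 [ 0.608 -0.203  0.   ]
scene holder [183. 250.] 0.69 [ 0.218 -0.321  0.   ]
top lamp_knob [224. 162.] 0.67 [0.587 0.205 0.292]
top case [243. 191.] 0.76 [0.58 0.21 0.  ]
top side_grip [433. 322.] 0.75 [ 0.166 -0.311  0.152]
top side_grip [380. 183.] 0.64 [ 0.547 -0.201  0.152]
top side_grip [350. 191.] 0.61 [ 0.528 -0.117  0.152]
top side_pivot [401. 333.] 0.87 [ 0.142 -0.223  0.152]
top side_pivot [241. 189.] 0.73 [0.549 0.189 0.152]
top side_pivot [349. 190.] 0.63 [ 0.53  -0.114  0.152]
top holder [368. 176.] 0.88 [ 0.606 -0.189  0.   ]
top holder [417. 297.] 0.83 [ 0.227 -0.309  0.   ]
top roll [371. 175.] 0.76 [ 0.606 -0.198  0.012]
```

View pics/sceneb.png

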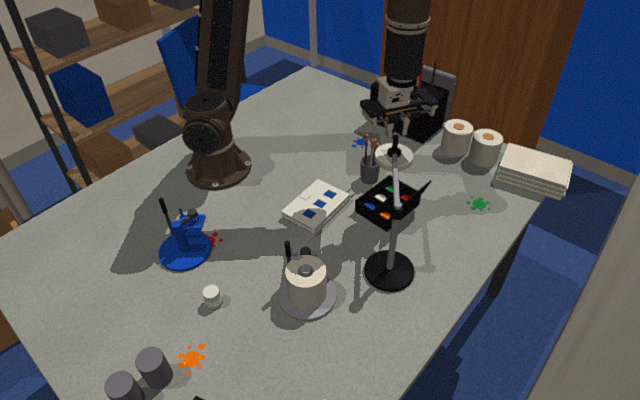

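The lamp head now hangs over the case (knob at (396,145) in the scene view), and both cameras put it about 17 mm from the case centre. The grey holder's grip is clear to see at (287,246). I'll open, lift and go above the grip.

Emit:
{"fn": "apply_moves", "kwargs": {"commands": [[[0, 0, 0], 0, 0.5], [[0, 0, 0], 0, 0.3], [[0, 0, 0], 0, 0.3], [[0, 0, 0], 0, 0.3], [[0, 0, 0], 0, 0.3], [[0, 0, 2], 0, 0.3], [[0, 0, 5], 0, 0.2], [[0, 0, 9], 0, 0], [[0, 0, 12], 0, 0], [[0, 0, 12], 0.1, 0], [[-0.3, -3, 12], 0.2, 0], [[-0.6, -6, 12], 0.32, 0], [[-0.9, -9, 12], 0.44, 0], [[-1.2, -12, 12], 0.56, 0], [[-1.5, -15, 12], 0.68, 0], [[-1.8, -18, 12], 0.8, 0], [[-2.1, -21, 12], 0.92, 0], [[-2.4, -24, 12], 1.04, 0], [[-2.7, -27, 12], 1.16, 0], [[-3, -30, 12], 1.28, 0]]}}

```text
clock: 11.73
tool_pos: [0.5549, -0.0949, 0.3906]
orientation: [-180.0, 0.0, -136.5]
force: [0.3, -0.2, -0.0]
opening: 0.0875
gripper_force: 0.0
```

Emit:
{"fn": "apply_moves", "kwargs": {"commands": [[[-0.3, -2.5, 0], 0.12, 0], [[-0.5, -5, 0], 0.24, 0], [[-0.8, -7.5, 0], 0.36, 0], [[-1.1, -10.3, 0], 0.48, 0], [[-1.3, -10.3, 0], 0.6, 0], [[-1.3, -10.3, 0], 0.72, 0], [[-1.3, -10.3, 0], 0.84, 0], [[-1.3, -10.3, 0], 0.96, 0], [[-1.3, -10.3, 0], 1.08, 0], [[-1.3, -10.3, 0], 1.1, 0], [[-1.3, -10.3, -3], 1.1, 0], [[-1.3, -10.3, -6], 1.1, 0], [[-1.3, -10.3, -8], 1.1, 0], [[-1.3, -10.3, -10], 1.1, 0], [[-1.3, -10.3, -12], 1.1, 0], [[-1.3, -10.3, -14], 1.1, 0], [[-1.3, -10.3, -15], 1.1, 0], [[-1.3, -10.3, -15], 1.1, 0], [[-1.3, -10.3, -15], 1.1, 0]]}}

```text
clock: 13.32
tool_pos: [0.5425, -0.1967, 0.2407]
orientation: [180.0, -0.0, -73.8]
force: [0.6, 0.4, 0.9]
opening: 0.088
gripper_force: 0.0
```

```bash
python3 - <<'E'
from h import *
P={n:snap(n) for n in("scene","top")}
o=ctrl.get_obs();print(o["clock"],o["tool_pos"],o["orientation"],o["opening"],o["force"],o["joint_pos"])
for n,p in P.items():
  for t,z in(("lamp_knob",.292),("case",0),("side_grip",.152),("roll",.012)):
    for r in ctrl.spot_point(p,t)[:3]: print(n,t,np.round(r["at"]),round(r["score"],2),np.round(at_z(p,r["at"],z),3))
im=P["scene"]["img"][180:330,220:400,::-1]
cv2.imwrite("pics/s4.png",cv2.resize(im,None,fx=4,fy=4,interpolation=cv2.INTER_CUBIC))
E
```

```text
13.4167 [ 0.5431747  -0.19677111  0.24184289] [-1.79900963e+02 -6.23312557e-02 -7.38176732e+01] 0.08769760136534005 [0.34289535 0.08710915 0.59498818] [-5.00769964e-01  1.01879465e+01 -9.07404540e+00  3.31537473e-02
 -7.06252491e+01  1.66721828e+01]
scene lamp_knob [396. 133.] 0.67 [0.586 0.21  0.292]
scene case [385. 208.] 0.79 [0.577 0.208 0.   ]
scene side_grip [291. 243.] 0.59 [ 0.548 -0.184  0.152]
scene side_grip [308. 293.] 0.21 [ 0.683 -0.27   0.152]
scene roll [307. 293.] 0.82 [ 0.609 -0.2    0.012]
top lamp_knob [226. 163.] 0.61 [0.583 0.201 0.292]
top case [241. 189.] 0.9 [0.586 0.214 0.   ]
top side_grip [436. 322.] 0.86 [ 0.166 -0.317  0.152]
top side_grip [380. 183.] 0.82 [ 0.546 -0.203  0.152]
top roll [368. 176.] 0.72 [ 0.604 -0.189  0.012]
```

View pics/s4.png

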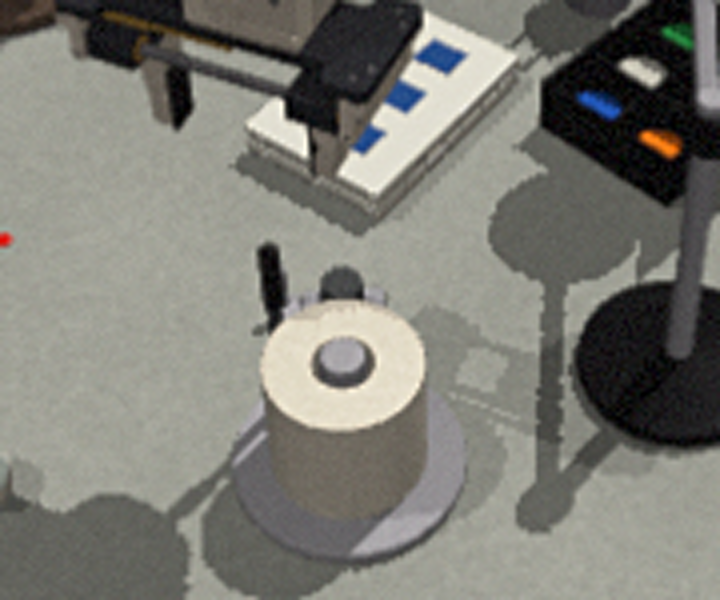

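The crop shows the grip sleeve from (267,247) to about (273,312) and the spindle top at (341,355). The open fingers are above, one on each side. A quick check of these points:

```bash
python3 - <<'E'
from h import *
p=snap("scene")
f=lambda u,v:(220+u/4,180+v/4)
print("spindle",at_z(p,f(342,355),.118),"grip top",at_z(p,f(267,247),.172),"mid",at_z(p,f(270,276),.152))
o=ctrl.get_obs();a=np.radians(o["orientation"][2]-90);y=np.array([np.cos(a),np.sin(a),0]);t=np.array(o["tool_pos"])-[0,0,.017]
for s in(1,-1):print("tip",(proj(p,t+s*.044*y)-[220,180])*4)
E
```

```text
spindle [ 0.61181746 -0.20228771  0.118     ] grip top [ 0.55005948 -0.19977179  0.172     ] mid [ 0.55479067 -0.20406068  0.152     ]
tip [191.78358005 159.72612882]
tip [320.83436966 202.11843663]
```

Emit:
{"fn": "apply_moves", "kwargs": {"commands": [[[0.2, -0.3, -3], 0, 0], [[0.2, -0.3, -5.5], 0, 0], [[0.2, -0.3, -7.5], 0, 0], [[0.2, -0.3, -8.4], 0, 0], [[0.2, -0.3, -8.4], 0, 0.3], [[0.2, -0.3, -8.4], 0, 0.45], [[0.2, -0.3, -8.4], 0, 0.45], [[0.2, -0.3, -8.4], 0, 0.45], [[0.2, -0.3, -8.4], 0, 0.45]]}}

```text
clock: 14.62
tool_pos: [0.5451, -0.1996, 0.1576]
orientation: [-179.9, -0.0, -73.8]
force: [-0.0, 0.4, -0.5]
opening: 0.0597
gripper_force: 0.0
```

```bash
python3 - <<'E'
from h import *
p=snap("scene")
o=ctrl.get_obs();print(o["tool_pos"],o["force"],o["opening"])
im=p["img"][190:300,240:370,::-1]
cv2.imwrite("pics/s5.png",cv2.resize(im,None,fx=5,fy=5,interpolation=cv2.INTER_CUBIC))
a=np.radians(o["orientation"][2]-90);y=np.array([np.cos(a),np.sin(a),0]);t=np.array(o["tool_pos"])-[0,0,.017]
for s in(1,-1):print("tip",(proj(p,t+s*o["opening"]/2*y)-[240,190])*5)
E
```

```text
[ 0.54492683 -0.19959259  0.15741888] [-0.33895007 -0.65650546  0.07024348] 0.05606369017403952
tip [182.55661017 278.42322513]
tip [280.63412738 312.46259808]
```

View pics/s5.png

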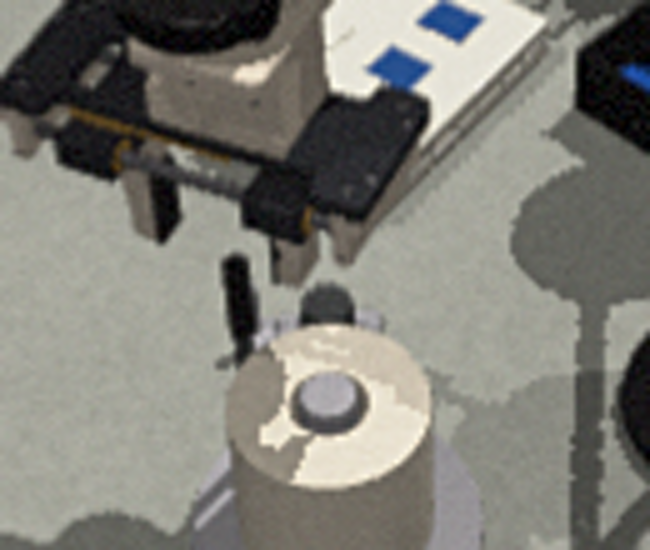

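```bash
python3 - <<'E'
from h import *
p=snap("scene")
o=ctrl.get_obs();print(o["tool_pos"],o["opening"],o["orientation"])
a=np.radians(o["orientation"][2]-90);y=np.array([np.cos(a),np.sin(a),0]);x=np.array([-y[1],y[0],0]);T=np.array(o["tool_pos"])
c=lambda P:((proj(p,P)-[240,190])*5).round()
for n in(.017,0,-.01,-.045):
  print(n,[c(T-[0,0,n]+s*.028*y) for s in(1,-1)])
print("back",[c(T-[0,0,.017]+s*.045*y) for s in(1,-1)])
print("grip",c([.547,-.2,.172]),c([.547,-.2,.118]),"spindle",c([.607,-.196,.118]))
im=p["img"][190:300,240:370,::-1]
cv2.imwrite("pics/s6.png",cv2.resize(im,None,fx=6,fy=5.45,interpolation=cv2.INTER_CUBIC))
q=at_z(p,(240+225/5,190+262/5),.14); print("if tips at .14 they'd be",q)
E
```

```text
[ 0.54475805 -0.19957317  0.15717576] 0.05224415541685191 [-1.79927695e+02 -2.70817439e-02 -7.37815199e+01]
0.017 [array([182., 279.]), array([280., 313.])]
0 [array([179., 256.]), array([278., 290.])]
-0.01 [array([178., 243.]), array([277., 277.])]
-0.045 [array([171., 195.]), array([273., 229.])]
back [array([153., 268.]), array([311., 323.])]
grip [229. 256.] [237. 326.] spindle [329. 381.]
if tips at .14 they'd be [ 0.52657966 -0.18520953  0.14      ]
```

The picture leaves the finger height a little doubtful: the tips show about 7 px higher than projected, while the lateral fit is right. Lowering by 1 cm still clears the spindle. I'll close and let the opening tell whether the rod is gripped.

Emit:
{"fn": "apply_moves", "kwargs": {"commands": [[[0.1, 0, -0.5], 0, 0.45], [[0.1, 0, -1], 0, 0.5], [[0.1, 0, -1], 0, 0.6], [[0.1, 0, -1], 0, 0.65], [[0.1, 0, -1], 0, 0.7], [[0.1, 0, -1], 0, 0.75], [[0.1, 0, -1], 0, 1], [[0.1, 0, -1], 0, 1], [[0.1, 0, -1], 0, 1], [[0.1, 0, -1], 0, 1], [[0.1, 0, -1], 0, 1], [[0.1, 0, -1], 0, 1], [[0.1, 0, -1], 0, 1], [[0.1, 0, -1], 0, 1]]}}

```text
clock: 15.88
tool_pos: [0.5456, -0.1996, 0.1465]
orientation: [-180.0, -0.0, -73.8]
force: [3.1, -0.5, -1.0]
opening: 0.0122
gripper_force: 30.0
```

```bash
python3 - <<'E'
from h import *
p=snap("scene")
o=ctrl.get_obs();print(o["clock"],o["tool_pos"],o["opening"],o["gripper_force"],o["force"])
im=p["img"][190:300,240:370,::-1]
cv2.imwrite("pics/s6.png",cv2.resize(im,None,fx=5,fy=5,interpolation=cv2.INTER_CUBIC))
E
```

```text
15.9333 [ 0.54559504 -0.19960807  0.14651054] 0.01210160080157906 29.99979794025421 [ 3.44467277  0.37316815 -2.3588344 ]
```

View pics/s6.png

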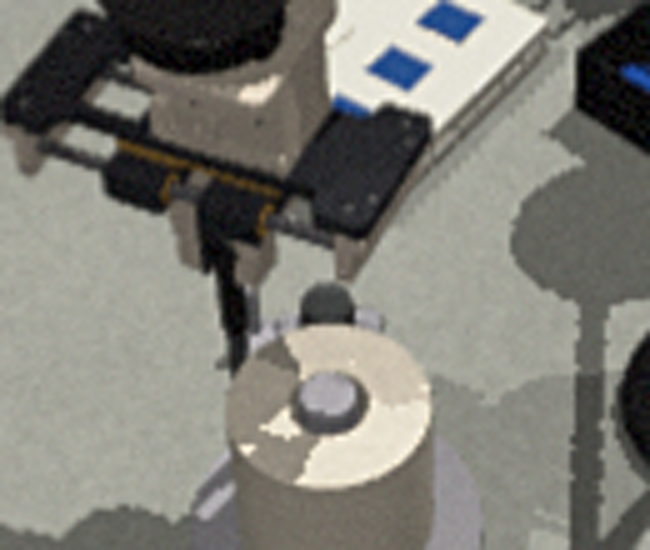

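The rod is gripped, but the opening is 12.1 mm instead of 14 mm. In the picture the grip also sits at the pads' near edge, at about (232,290). So it is caught off-centre, and I'll re-grip about 1.2 cm further out along the link.

Emit:
{"fn": "apply_moves", "kwargs": {"commands": [[[0, 0, 0], 0, 0.6], [[0, 0, 0], 0, 0.6], [[0, 0, 0], 0, 0.6], [[0, 0, 0], 0, 0.6], [[0, 0, 0], 0, 0.6], [[0.1, -0.4, 0], 0, 0.6], [[0.2, -0.8, 0], 0, 0.6], [[0.3, -1.2, 0], 0, 0.6], [[0.3, -1.2, 0], 0, 0.7], [[0.3, -1.2, 0], 0, 0.8], [[0.3, -1.2, 0], 0, 1], [[0.3, -1.2, 0], 0, 1], [[0.3, -1.2, 0], 0, 1], [[0.3, -1.2, 0], 0, 1], [[0.3, -1.2, 0], 0, 1], [[0.3, -1.2, 0], 0, 1]]}}

```text
clock: 17.27
tool_pos: [0.5487, -0.2116, 0.1464]
orientation: [-180.0, -0.0, -73.8]
force: [3.1, -1.9, -1.8]
opening: 0.0092
gripper_force: 28.4
```

```bash
python3 - <<'E'
from h import *
p=snap("scene")
o=ctrl.get_obs();print(o["clock"],o["tool_pos"],o["opening"],o["gripper_force"],o["force"])
P=snap("top")
for r in ctrl.spot_point(P,"side_pivot")[:3]: print(r["score"],at_z(P,r["at"],.152))
g=np.array(o["tool_pos"][:2]); piv=g+[-.025,.085]; print(piv)
for k in range(1,14):
    a=np.radians(-73.6-5.53*k);q=(piv+.0886*np.array([np.cos(a),np.sin(a)])-g)*100
    print(k,q.round(1),round(-np.radians(5.53)*k,2))
E
```

```text
17.3167 [ 0.54862869 -0.21166125  0.1464427 ] 0.00946110009824086 28.4650057554245 [ 3.54815082 -2.65889307 -3.51627431]
0.7 [ 0.52845622 -0.10995315  0.152     ]
0.58 [ 0.14838117 -0.21892513  0.152     ]
0.42 [ 0.41145697 -0.33962999  0.152     ]
[ 0.52362869 -0.12666125]
1 [-0.8 -0.2] -0.1
2 [-1.7 -0.3] -0.19
3 [-2.5 -0.4] -0.29
4 [-3.4 -0.3] -0.39
5 [-4.2 -0.2] -0.48
6 [-5.1  0. ] -0.58
7 [-5.9  0.3] -0.68
8 [-6.6  0.7] -0.77
9 [-7.4  1.1] -0.87
10 [-8.1  1.6] -0.97
11 [-8.7  2.2] -1.06
12 [-9.3  2.8] -1.16
13 [-9.8  3.5] -1.25
```

The opening shrank to 9.4 mm, so that was the wrong way and the first grip was the centred one. I'll go back.

Emit:
{"fn": "apply_moves", "kwargs": {"commands": [[[0, 0, 0], 0, 0.6], [[0, 0, 0], 0, 0.6], [[0, 0, 0], 0, 0.6], [[0, 0, 0], 0, 0.6], [[0, 0, 0], 0, 0.6], [[0, 0, 0], 0, 0.6], [[-0.1, 0.4, 0], 0, 0.6], [[-0.2, 0.8, 0], 0, 0.6], [[-0.4, 1.4, 0], 0, 0.6], [[-0.4, 1.4, 0], 0, 0.7], [[-0.4, 1.4, 0], 0, 0.8], [[-0.4, 1.4, 0], 0, 1], [[-0.4, 1.4, 0], 0, 1], [[-0.4, 1.4, 0], 0, 1], [[-0.4, 1.4, 0], 0, 1], [[-0.4, 1.4, 0], 0, 1], [[-0.4, 1.4, 0], 0, 1]]}}

```text
clock: 18.83
tool_pos: [0.5447, -0.1974, 0.1465]
orientation: [-180.0, 0.0, -73.8]
force: [2.0, 3.5, 0.8]
opening: 0.0122
gripper_force: 30.0
```

```bash
python3 - <<'E'
from h import *
p=snap("scene")
o=ctrl.get_obs();print(o["clock"],o["tool_pos"],o["opening"],o["gripper_force"],o["force"],o["moment"])
im=p["img"][190:300,240:370,::-1]
cv2.imwrite("pics/s7.png",cv2.resize(im,None,fx=5,fy=5,interpolation=cv2.INTER_CUBIC))
E
```

```text
18.8833 [ 0.54468723 -0.19738909  0.14649802] 0.01242364579907598 30.000321865081787 [2.30853632 4.21514236 0.63824103] [ 1.48046791 -0.88531276 -0.00602362]
```

The opening is 12.2 mm at both settings, so the rod sits well within the pads. Now the arc to the stop.

Emit:
{"fn": "apply_moves", "kwargs": {"commands": [[[-0.8, -0.2, 0], -0.1, 1], [[-1.7, -0.3, 0], -0.19, 1], [[-2.5, -0.4, 0], -0.29, 1], [[-3.4, -0.3, 0], -0.39, 1], [[-4.2, -0.2, 0], -0.48, 1], [[-5.1, 0, 0], -0.58, 1], [[-5.9, 0.3, 0], -0.68, 1], [[-6.6, 0.7, 0], -0.77, 1], [[-7.4, 1.1, 0], -0.87, 1], [[-8.1, 1.6, 0], -0.97, 1], [[-8.4, 1.9, 0], -1.01, 1], [[-8.7, 2.2, 0], -1.06, 1], [[-8.7, 2.2, 0], -1.06, 1]]}}

```text
clock: 19.97
tool_pos: [0.464, -0.1725, 0.1467]
orientation: [-179.6, 0.7, -134.6]
force: [23.1, 12.6, -17.9]
opening: 0.0122
gripper_force: 30.0
```

```bash
python3 - <<'E'
from h import *
o=ctrl.get_obs();print(o["clock"],o["tool_pos"],o["orientation"],o["opening"],o["gripper_force"],o["force"],o["joint_pos"])
E
```

```text
19.9667 [ 0.4639563  -0.17248999  0.14673707] [-179.61389644    0.67168913 -134.63043589] 0.01219264988762025 29.978511929512024 [ 23.08786869  12.58986865 -17.86512807] [  2.25011282   6.09011478 -27.05288724  -0.21356402 -56.10298484
 -46.76487321]
```

The 26 N is almost all radial, because my arc radius is about 7 mm too large. The tangential part, about 8 N, is the spring. I'll ease inward and continue to the stop.

Emit:
{"fn": "apply_moves", "kwargs": {"commands": [[[0.3, 0.3, 0], 0, 1], [[0.5, 0.5, 0], 0, 1], [[0.2, 0.8, 0], -0.05, 1], [[-0.1, 1.1, 0], -0.1, 1], [[-0.1, 1.1, 0], -0.1, 1], [[-0.1, 1.1, 0], -0.1, 1]]}}

```text
clock: 20.47
tool_pos: [0.4583, -0.165, 0.1466]
orientation: [-179.8, 0.1, -140.2]
force: [9.2, -2.6, -7.9]
opening: 0.0121
gripper_force: 30.0
```

```bash
python3 - <<'E'
from h import *
P={n:snap(n) for n in("scene","top")}
o=ctrl.get_obs();print(o["clock"],o["tool_pos"],o["orientation"],o["opening"],o["gripper_force"],o["force"])
a=np.radians(o["orientation"][2]);f=np.array(o["force"][:2]);print("rad,tan",f@[np.cos(a),np.sin(a)],f@[np.sin(a),-np.cos(a)])
for n,p in P.items():
  for t,z in(("lamp_knob",.292),("side_grip",.152),("side_pivot",.152)):
    for r in ctrl.spot_point(p,t)[:3]: print(n,t,np.round(r["at"]),round(r["score"],2),np.round(at_z(p,r["at"],z),3))
E
```

```text
20.5667 [ 0.45838073 -0.16506199  0.14661345] [-1.79825025e+02  1.22704139e-01 -1.40217809e+02] 0.012508527275424782 29.996322691440582 [ 8.70162936 -1.88811235 -7.4077999 ]
rad,tan -5.478901382281901 -7.018900297782993
scene lamp_knob [395. 135.] 0.69 [0.588 0.202 0.292]
scene side_grip [164. 201.] 0.8 [ 0.16  -0.302  0.152]
scene side_grip [401. 212.] 0.63 [0.698 0.087 0.152]
scene side_grip [272. 218.] 0.61 [ 0.448 -0.153  0.152]
top lamp_knob [226. 161.] 0.83 [0.589 0.202 0.292]
top side_grip [436. 321.] 0.66 [ 0.167 -0.318  0.152]
top side_pivot [399. 330.] 0.9 [ 0.15  -0.22   0.152]
top side_pivot [303. 111.] 0.35 [0.772 0.004 0.152]
top side_pivot [214. 233.] 0.26 [0.428 0.265 0.152]
```

Emit:
{"fn": "apply_moves", "kwargs": {"commands": [[[-0.1, 0.4, 0], -0.04, 1], [[-0.2, 0.7, 0], -0.07, 1], [[-0.2, 0.7, 0], -0.07, 1], [[-0.2, 0.7, 0], -0.07, 1]]}}

```text
clock: 21.2
tool_pos: [0.4577, -0.1627, 0.147]
orientation: [-179.4, -0.0, -144.2]
force: [17.9, -34.1, -20.8]
opening: 0.0122
gripper_force: 30.0
```

Emit:
{"fn": "apply_moves", "kwargs": {"commands": [[[-0.2, 0.3, 0], -0.03, 1], [[-0.2, 0.3, 0], -0.03, 1], [[-0.2, 0.3, 0], -0.03, 1]]}}

```text
clock: 21.45
tool_pos: [0.4575, -0.1617, 0.1473]
orientation: [-179.2, 0.0, -145.9]
force: [26.8, -49.1, -29.2]
opening: 0.0124
gripper_force: 30.0
```

Emit:
{"fn": "apply_moves", "kwargs": {"commands": [[[-0.2, 0.3, 0], -0.03, 1], [[-0.2, 0.3, 0], -0.03, 1], [[-0.2, 0.3, 0], -0.03, 1]]}}

```text
clock: 21.7
tool_pos: [0.4561, -0.159, 0.1474]
orientation: [-179.2, 0.1, -147.6]
force: [29.1, -53.2, -33.5]
opening: 0.018
gripper_force: 30.0
```

The stop was reached on the first of these steps. The last two over-pressed it and pushed the fingers apart, so I'll back off to a moderate push.

Emit:
{"fn": "apply_moves", "kwargs": {"commands": [[[0.2, -0.3, 0], 0.03, 1], [[0.4, -0.6, 0], 0.06, 1], [[0.5, -0.8, 0], 0.09, 1], [[0.5, -0.8, 0], 0.09, 1], [[0.5, -0.8, 0], 0.09, 1], [[0.5, -0.8, 0], 0.09, 1]]}}

```text
clock: 22.2
tool_pos: [0.4582, -0.1632, 0.147]
orientation: [-179.6, 0.0, -142.5]
force: [14.3, -21.7, -13.2]
opening: 0.0122
gripper_force: 30.0
```

```bash
python3 - <<'E'
from h import *
p=snap("scene")
o=ctrl.get_obs();print(o["clock"],o["tool_pos"],o["orientation"],o["opening"],o["gripper_force"],o["force"])
a=np.radians(o["orientation"][2]);f=np.array(o["force"][:2]);print("rad,tan",f@[np.cos(a),np.sin(a)],f@[np.sin(a),-np.cos(a)])
cv2.imwrite("pics/s8.png",cv2.resize(p["img"][120:340,160:460,::-1],None,fx=2.6,fy=2.6,interpolation=cv2.INTER_CUBIC))
E
```

```text
22.25 [ 0.45817067 -0.16318768  0.14701346] [-1.79593335e+02  7.31864787e-03 -1.42520888e+02] 0.01172057433373535 30.008304119110107 [ 13.77418828 -21.46709093 -13.42447433]
rad,tan 2.131272816841129 -25.416961499496868
```

View pics/s8.png

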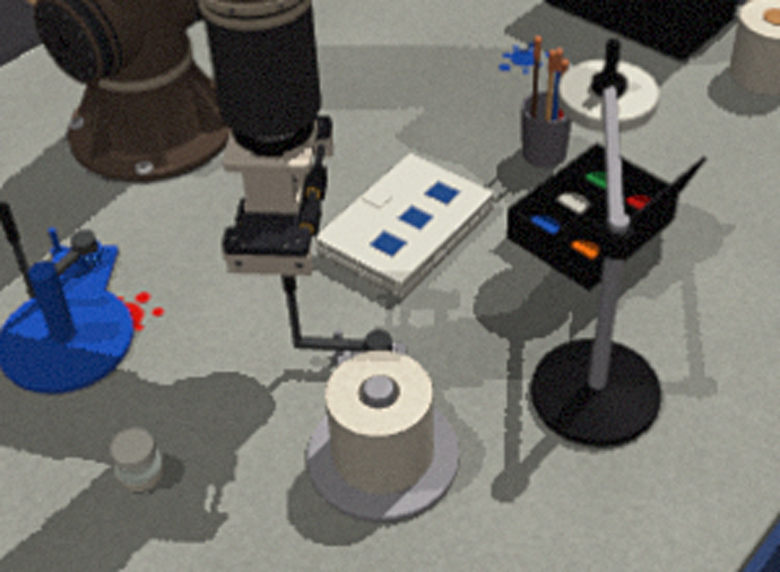

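The crop shows the side arm swung out with its rod (295,310) in the fingers, pressed about 17 N beyond the spring against the stop. The roll is seated at (380,430), the lamp head is over the case side at (608,90), and pot, wallets and jar look undisturbed. I'll hold briefly and hand in.

Emit:
{"fn": "apply_moves", "kwargs": {"commands": [[[0, 0, 0], 0, 1], [[0, 0, 0], 0, 1], [[0, 0, 0], 0, 1], [[0, 0, 0], 0, 1], [[0, 0, 0], 0, 1], [[0, 0, 0], 0, 1]]}}

```text
clock: 22.75
tool_pos: [0.4582, -0.1632, 0.147]
orientation: [-179.6, 0.0, -142.5]
force: [13.3, -21.6, -13.9]
opening: 0.0123
gripper_force: 30.0
```

```bash
python3 -c "
from plant import ctrl
print(ctrl.get_obs()['force']);print(ctrl.close_job())"
```

```text
[ 13.30955614 -21.59724488 -13.87230332]
the job is handed in; nothing more can be done
None
```

I handed the job in at about 22.8 s, and no verdict came back: the lamp head hangs about 15 mm from the case centre by the cameras, the side arm is held against its stop with about 25 N, and in the last picture the roll is on its spindle and nothing else looks moved.

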